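# Set up the eyelet die from behind the spray cans

### The job

The brass die that stands behind the two spray cans and the green bottle is needed on the die holder: first move the cans and the bottle, standing, into the yellow tray and leave the die where it is until all three are there, then stand the die upright in the middle of the holder's round steel disc, and only then put the red can, the blue can and the green bottle back upright, each on the middle of the pad of its own colour. Set everything down gently rather than dropping it, do not tip anything over, and do not shift the box of eyelets.

Things in the scene. Friction and masses are not known exactly. Their poses are not given: they have to be found in the camera images.
- red_can: White spray can with a red cap and a red band, 47 mm in diameter up to 95 mm above its underside, 120 mm high in all; origin at the centre of its underside, z up along its axis. Starts upright on the red pad. Weighs 0.14 to 0.35 kg.
- blue_can: White spray can with a blue cap and a blue band, 47 mm in diameter up to 95 mm above its underside, 120 mm high in all; origin at the centre of its underside, z up along its axis. Starts upright on the blue pad. Weighs 0.14 to 0.35 kg.
- green_bottle: Green bottle with a yellow pointed nozzle, 47 mm in diameter up to 88 mm above its underside, 120 mm high in all; origin at the centre of its underside, z up along its axis. Starts upright on the green pad. Weighs 0.14 to 0.35 kg.
- die: Brass eyelet die: a round foot 42 mm in diameter and 14 mm high with a round post 20 mm in diameter above it, 50 mm high in all; take it by the post. Origin at the centre of its underside, z up. Stands on the black mat, about 60 to 75 mm from the centres of the cans and the bottle, which surround it on the robot's side and on both flanks and leave no room for a gripper. Weighs 0.14 to 0.28 kg.
- red_pad: Flat round red pad, 66 mm in diameter and 3 mm thick, fixed on a 4 mm black rubber mat; origin at the centre of its underside, so its top is 3 mm above the origin. Home place of the red can.
- blue_pad: Flat round blue pad, 66 mm in diameter and 3 mm thick, fixed on a 4 mm black rubber mat; origin at the centre of its underside, so its top is 3 mm above the origin. Home place of the blue can.
- green_pad: Flat round green pad, 66 mm in diameter and 3 mm thick, fixed on a 4 mm black rubber mat; origin at the centre of its underside, so its top is 3 mm above the origin. Home place of the green bottle.
- anvil: Die holder, fixed: a grey plate 110 x 110 x 14 mm carrying a dark steel disc 76 mm in diameter with a thin orange ring on it. Origin at the centre of the plate's underside; the disc's flat top, where the die goes, is 24 mm above the origin.
- tray: Yellow open tray, fixed, 280 mm long (its x axis) and 120 mm wide (its y axis), walls 18 mm high and 4 mm thick; origin at the centre of its underside, floor 4 mm above the origin. Empty at the start; room for the three in a row 80 mm apart along x.
- eyelet_box: Open cardboard box of brass eyelets, 50 x 90 x 35 mm, on the robot's side of the mat; origin at the centre of its underside. A bystander, not to be shifted.
There are look-alikes about, which are no part of the job. Of the things that look like the die, the largest one is meant.

How it is judged:
On the way, in this order (a step that is already met when the one before it is completed fails the run):
1. both cans and the bottle stand in the yellow tray, the die not yet moved (x of red_can in the frame of tray between -0.118 and 0.118 m and y of red_can in the frame of tray between -0.04 and 0.04 m and z of each of red_can, blue_can, green_bottle in the frame of tray below 0.012 m and angle between each of red_can, blue_can, green_bottle's own z axis and vertical below 0.1 rad and x of blue_can in the frame of tray between -0.118 and 0.118 m and y of blue_can in the frame of tray between -0.04 and 0.04 m and x of green_bottle in the frame of tray between -0.118 and 0.118 m and y of green_bottle in the frame of tray between -0.04 and 0.04 m and linear speed of each of red_can, blue_can, green_bottle below 0.03 m/s and distance of die from where it was at the start of the episode below 0.012 m), for 0.2 s.
2. the die stands in the middle of the holder's disc while the cans and the bottle still stand in the tray (x of red_can in the frame of tray between -0.118 and 0.118 m and y of red_can in the frame of tray between -0.04 and 0.04 m and z of each of red_can, blue_can, green_bottle in the frame of tray below 0.012 m and angle between each of red_can, blue_can, green_bottle, die's own z axis and vertical below 0.1 rad and x of blue_can in the frame of tray between -0.118 and 0.118 m and y of blue_can in the frame of tray between -0.04 and 0.04 m and x of green_bottle in the frame of tray between -0.118 and 0.118 m and y of green_bottle in the frame of tray between -0.04 and 0.04 m and horizontal distance between die and anvil below 0.012 m and z of die in the frame of anvil between 0.02 and 0.029 m and linear speed of die below 0.03 m/s and contact force between the fingers and die below 0.2 N), for 0.2 s.
At the end, for the whole second after the job is handed in: The die stands upright on the holder's disc within 12 mm of its centre; the red can, the blue can and the green bottle stand upright, each within 12 mm of the centre of the pad of its own colour; all released and at rest (horizontal distance between die and anvil below 0.012 m and z of die in the frame of anvil between 0.02 and 0.029 m and angle between each of die, red_can, blue_can, green_bottle's own z axis and vertical below 0.1 rad and linear speed of each of die, red_can, blue_can, green_bottle below 0.02 m/s and horizontal distance between red_can and red_pad below 0.012 m and z of red_can in the frame of red_pad below 0.008 m and horizontal distance between blue_can and blue_pad below 0.012 m and z of blue_can in the frame of blue_pad below 0.008 m and horizontal distance between green_bottle and green_pad below 0.012 m and z of green_bottle in the frame of green_pad below 0.008 m); the robot touches nothing.
It fails at once if a can, the bottle or the die tipped by more than 0.5 rad (angle between any of red_can, blue_can, green_bottle, die's own z axis and vertical above 0.5 rad).
It fails at once if a can, the bottle or the die dropped (moving faster than 0.5 m/s out of the fingers) ((linear speed of red_can above 0.5 m/s and contact force between the fingers and red_can below 0.05 N) or (linear speed of blue_can above 0.5 m/s and contact force between the fingers and blue_can below 0.05 N) or (linear speed of green_bottle above 0.5 m/s and contact force between the fingers and green_bottle below 0.05 N) or (linear speed of die above 0.5 m/s and contact force between the fingers and die below 0.05 N)).
It fails at once if the box of eyelets shifted by more than 20 mm (distance of eyelet_box from where it was at the start of the episode above 0.02 m).
It also fails if it takes over 128 s, if anything falls off the work surface, if the arm or the gripper's body presses on something with over 40 N, if the wrist force passes 120 N, or if a joint passes its speed limit or range.

### The arm

A 6-joint arm with a two-finger parallel gripper is mounted at the origin on the work surface. World frame = base frame: x ahead of the robot, y to its left, z up, the work surface at z = 0. Lengths are in m, angles in rad, forces in N, time in s.
With the tool pointing down it reaches from about 0.35 to 0.975 m from the base axis. Payload 4.9 kg.
Tool frame: the origin (TCP) lies on the centre line of the jaws, within the pads' length; the fingertips stand 8 mm ahead of it and the grasp point (between the pads) lies 11 mm behind it; z points along the fingers, y is the direction in which the jaws open and shut (so a half turn about z gives the same grasp; the last joint's range is limited). The gripper opens to 85 mm and grips with 20 to 120 N. Pads are 22 mm wide; open, the fingers measure 114 mm over their backs; the gripper's body (76 mm by 85 mm) begins 54 mm behind the grasp point. The pads swing forward as they close: fully open they stand 13 mm farther back than shut.
Start: joints at [1.024, 0.053, 1.613, -0, 1.476, -0.119], TCP at [0.259, 0.569, 0.239] pointing down, gripper open.
Joint ranges: [-3.01, 3.01], [-1.01, 2.22], [0.06, 2.58], [-1.02, 4.17], [0.09, 2.62], [-3.14, 3.14]. Speed limits (rad/s): [2.57, 2.57, 3.14, 3.14, 3.14, 3.14].

### API

Orientations are given as a rotation vector (axis times angle).
In Python, from station import get_obs, get_image, calibration, finish_job gives the robot as it stands. The module is installed in compiled form; this text tells all that it offers.
- The arm moves only by the shell command python3 -m jog 'ROWS' [FORCE]. ROWS is JSON, a list of rows, each a list of 7 numbers: the shift along the tool's x, y, z in cm, then the turn, a rotation vector about the tool's x, y, z in rad, then the closure in counts, from 0 (fully open) to 255 (shut). In form: [[dx, dy, dz, ax, ay, az, jaw], ...]. A call has 1 to 8 rows; each row is the pose to reach, as a shift and turn from the pose measured when the call began, along the tool's axes at that moment; what a row does not reach only later rows make up. A row lasts 1/12 s, in which the tool goes at most 41.7 mm and 7.16 degrees, less where a joint would pass 70% of its speed; a pose out of reach is approached as far as the arm can. A call with a gripper value outside its range is refused whole. The fingers move at their own pace and stop on an object; FORCE is the grip in N (left out, the last holds). Time passes only in rows, so rows that repeat a pose let the fingers close. It gives the time, the measured TCP pose, the force and the opening at its end, in the units of the state.
- get_obs(): the state, without advancing time (a new reading comes with each control period).
- get_image(name): name is "scene" or "top" or "wrist"; returns the picture (400x640x3 uint8, red, green, blue); there is no depth.
- calibration(name): a dict with "vfov" (degrees; the focal length in pixels is half the picture's height over the tangent of half this angle, whatever the lens; pixels are square), "cx", "cy" (the principal point, pixels), "R" (3x3) and "t" (3): a world point X has camera coordinates R X + t. Camera axes: x right, y down, z forward; pixel columns grow to the right and rows downward; lengths in m; the calibration is good to about 2 mm. A picture is of the moment at which its call begins: read the wrist's pose just before it. calibration takes no time and is no camera call; for the wrist camera it gives the pose at the moment of the call.
- finish_job(): hands the job in, once; it reports no verdict.
The state is a dict: "t": time; "q": joint angles; "dq": joint speeds; "effort": joint torques, N m; "tool_pos": TCP position; "tool_rot": TCP orientation; "contact_force": force on the tool from outside, world axes, zero at the start; "wrist_torque": the same for the moment, N m; "opening": finger opening in m.
Only numpy, scipy, OpenCV 4.12 (cv2) and the standard library are available. Lean on these libraries where they do the work, as an engineer would, in place of code of your own. Each camera call takes 0.05 s, during which the arm holds its last target. There are 200 camera calls.

## Working session

There is one attempt and no reset: what is moved stays moved. The work goes in short steps, Python scripts to look and compute and a shell command to move; the robot and the scene stay as the last step left them, time stands still between calls to the robot, and variables do not carry over. Pictures are saved under pics/ and viewed, about 12 in all and at most 16, crops included, and the job is handed in when it is done.

```bash
mkdir -p pics
python3 - <<'E'
from station import *
import cv2,numpy as np
o=get_obs();print(o['t'],o['tool_pos'],o['tool_rot'],o['opening'],o['contact_force'])
for n in("scene","top","wrist"):
    c=calibration(n);print(n,c)
    cv2.imwrite(f"pics/{n}0.png",get_image(n)[:,:,::-1])
E
```

```text
0.0 [0.25897673 0.56813555 0.2380658 ] [-0.66670081 -3.06937391  0.00308447] 0.08524900098656882 [-0.90454353 -0.12357412 -0.75683752]
scene {'vfov': 50.65087306093271, 'cx': 319.6277112423566, 'cy': 197.7983696435137, 'R': array([[-0.66047542,  0.75076579,  0.01108832],
       [ 0.49423363,  0.44581746, -0.74631087],
       [-0.56524804, -0.48743976, -0.66550518]]), 't': array([ 0.34963198, -0.21185201,  1.17799411])}
top {'vfov': 50.7523738413766, 'cx': 322.40420701850974, 'cy': 203.84108181008327, 'R': array([[-0.01498036, -0.99939154, -0.03149829],
       [-0.99631147,  0.01758135, -0.08399015],
       [ 0.08449283,  0.0301239 , -0.99596863]]), 't': array([0.02358602, 0.55013304, 0.91988659])}
wrist {'vfov': 62.26892272687325, 'cx': 313.05755075504, 'cy': 201.48197465717806, 'R': array([[ 0.41522138,  0.90971924, -0.00145035],
       [ 0.8709232 , -0.39705215,  0.28955547],
       [ 0.26283832, -0.12149276, -0.95716014]]), 't': array([-0.62504819, -0.03707694,  0.37944188])}
```

View pics/top0.png

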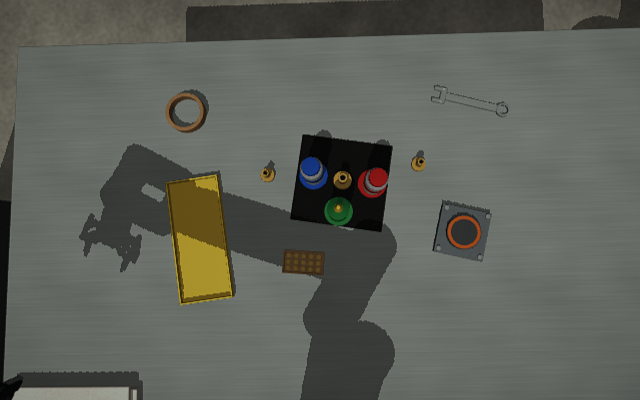

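View pics/scene0.png

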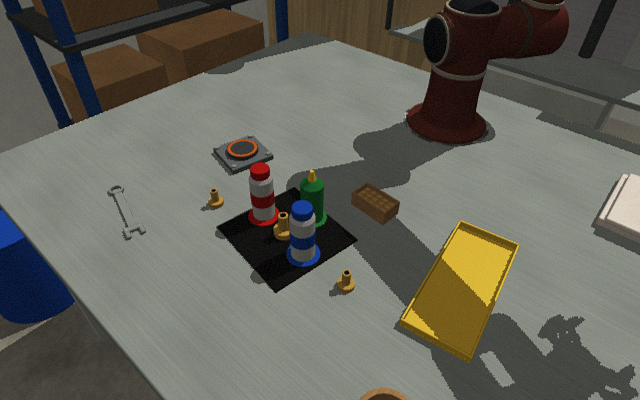

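Candidates for the die in the top view: (342,180) on the mat between the cans, (268,174) to the left, and (419,162) to the right. The one on the mat looks largest and matches the description, so I choose it and will check it in a crop.

```bash
cat > h.py <<'E'
from station import *
import cv2,numpy as np
from scipy.spatial.transform import Rotation as Ro
def ray(c,u,v):
    f=200/np.tan(np.radians(c['vfov'])/2)
    return -c['R'].T@c['t'], c['R'].T@np.array([(u-c['cx'])/f,(v-c['cy'])/f,1.])
def onz(c,p,z):
    o,d=ray(c,*p); return (o+d*(z-o[2])/d[2])[:2]
def tri(c1,p1,c2,p2):
    o,d=ray(c1,*p1);q,e=ray(c2,*p2)
    s=np.linalg.lstsq(np.c_[d,-e],q-o,rcond=None)[0]
    return (o+d*s[0]+q+e*s[1])/2
def blobs(img,h0,h1,s=110,v=40,mn=25):
    hsv=cv2.cvtColor(img,cv2.COLOR_RGB2HSV)
    lo=lambda a,b:cv2.inRange(hsv,(a,s,v),(b,255,255))
    m=lo(h0,h1) if h0<=h1 else lo(h0,180)|lo(0,h1)
    cs=[c for c in cv2.findContours(m,cv2.RETR_EXTERNAL,cv2.CHAIN_APPROX_NONE)[0] if cv2.contourArea(c)>mn]
    return sorted(cs,key=cv2.contourArea,reverse=True)
def cen(c):
    m=cv2.moments(c); return m['m10']/m['m00'],m['m01']/m['m00']
def go(x,y,z,yaw=None):
    "shift in cm and turn about tool z; yaw = world angle of jaw axis (tool y), mod pi; tool kept down"
    o=get_obs();R=Ro.from_rotvec(o['tool_rot'])
    d=R.inv().apply(np.array([x,y,z])-o['tool_pos'])*100
    Y=R.apply([0,1,0]); cur=np.arctan2(Y[1],Y[0])
    if yaw is None: yaw=cur
    a=(yaw-cur+np.pi/2)%np.pi-np.pi/2
    th=cur+a; y_=np.array([np.cos(th),np.sin(th),0]); z_=np.array([0,0,-1.])
    T=Ro.from_matrix(np.c_[np.cross(y_,z_),y_,z_])
    print('shift cm',d.round(2),'turn',(R.inv()*T).as_rotvec().round(3),'q6',o['q'][5].round(2),'t',o['t'])
E
python3 - <<'E'
from h import *
T=cv2.imread('pics/top0.png')[:,:,::-1].copy();S=cv2.imread('pics/scene0.png')[:,:,::-1].copy()
ct,cs=calibration('top'),calibration('scene')
for n,a,b in(('red',172,5),('blue',105,125),('green',50,85),('yellow',22,32),('orange',5,20)):
    for nm,I,c in(('top',T,ct),('sc',S,cs)):
        for k in blobs(I,a,b,120)[:6]:
            p=cen(k);print(n,nm,np.round(p),cv2.contourArea(k),cv2.boundingRect(k),'z0',onz(c,p,0).round(3),'z.12',onz(c,p,.12).round(3))
# tray
k=blobs(T,22,32,120)[0];r=cv2.minAreaRect(k);print(r)
b=np.array([onz(ct,p,.018) for p in cv2.boxPoints(r)]);print(b.round(3),b.mean(0))
cv2.imwrite('pics/crop1.png',np.vstack([cv2.resize(T[120:280,230:450],(770,560),interpolation=cv2.INTER_CUBIC)])[:,:,::-1])
E
```

```text
red top [378. 177.] 261.0 (369, 168, 19, 19) z0 [ 0.612 -0.113] z.12 [ 0.595 -0.1  ]
red top [367. 187.] 251.0 (357, 169, 29, 29) z0 [ 0.589 -0.088] z.12 [ 0.574 -0.078]
red sc [441. 128.] 743.0 (407, 103, 78, 39) z0 [0.038 0.008] z.12 [0.224 0.085]
red sc [554.  19.] 371.0 (530, 5, 39, 27) z0 [-1.067 -0.064] z.12 [-0.668  0.026]
red sc [259. 171.] 288.5 (250, 162, 20, 19) z0 [ 0.497 -0.219] z.12 [ 0.594 -0.098]
red sc [512.  14.] 247.5 (501, 5, 26, 22) z0 [-0.996 -0.221] z.12 [-0.61 -0.1 ]
red sc [263. 201.] 229.0 (250, 190, 25, 19) z0 [ 0.564 -0.135] z.12 [ 0.649 -0.03 ]
red sc [263. 219.] 204.0 (248, 207, 31, 20) z0 [ 0.603 -0.094] z.12 [0.68  0.003]
blue top [315. 181.] 253.0 (299, 164, 29, 26) z0 [0.607 0.032] z.12 [0.59  0.027]
blue top [310. 166.] 252.0 (301, 157, 19, 19) z0 [0.641 0.042] z.12 [0.62  0.035]
blue sc [ 27. 280.] 4779.5 (0, 208, 75, 116) z0 [ 0.992 -0.294] z.12 [ 0.994 -0.159]
blue sc [42. 74.] 1080.5 (12, 22, 59, 105) z0 [ 0.625 -1.113] z.12 [ 0.697 -0.82 ]
blue sc [83. 84.] 935.5 (64, 53, 39, 64) z0 [ 0.565 -0.954] z.12 [ 0.65  -0.691]
blue sc [303. 251.] 811.0
[... 1159 characters left out ...]
22]
orange sc [171.  55.] 9134.5 (83, 8, 181, 104) z0 [ 0.255 -0.938] z.12 [ 0.399 -0.679]
orange sc [104.  11.] 1909.5 (62, 0, 97, 32) z0 [ 0.19  -1.536] z.12 [ 0.347 -1.161]
orange sc [375. 203.] 1128.5 (351, 183, 48, 42) z0 [0.405 0.051] z.12 [0.52  0.119]
orange sc [69. 91.] 862.5 (51, 62, 37, 61) z0 [ 0.618 -0.935] z.12 [ 0.692 -0.676]
orange sc [242. 148.] 387.0 (227, 139, 30, 18) z0 [ 0.462 -0.322] z.12 [ 0.566 -0.182]
orange sc [383. 395.] 345.0 (360, 388, 49, 12) z0 [0.734 0.303] z.12 [0.786 0.323]
((198.9461669921875, 239.06924438476562), (125.15104675292969, 55.195457458496094), 82.87498474121094)
[[0.611 0.377]
 [0.624 0.251]
 [0.345 0.214]
 [0.331 0.337]] [0.47790991 0.29486661]
```

View pics/crop1.png

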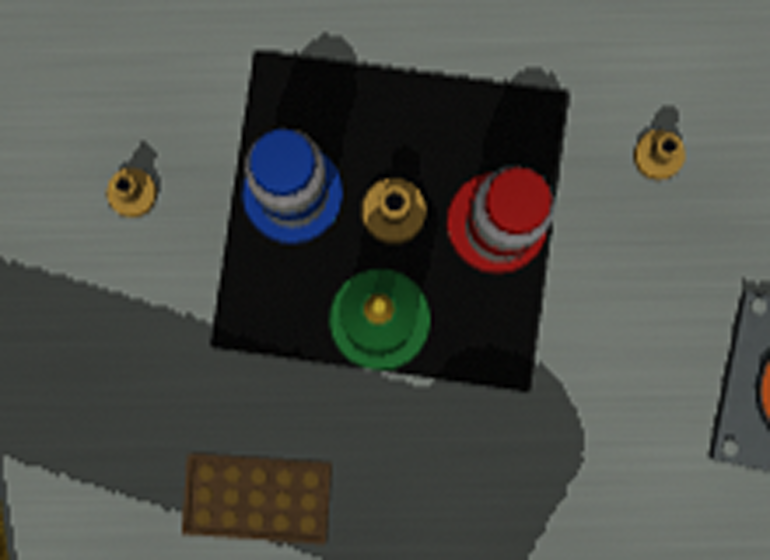

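The crop shows the die on the mat (full-frame 342,180), larger than the look-alikes at (268,175) and (418,164). Red, blue and green each stand on their own pad. Now I'll work out the numbers.

Run:
```python
from h import *
ct,cs=calibration('top'),calibration('scene')
for n,p,z in(('redcap',(378,177),.127),('redpad',(371.5,183.5),.007),('bluecap',(310,166),.127),('bluepad',(313.5,175.5),.007),('greenpad',(338.5,211.5),.007),('diefoot',(342.5,180.5),.016),('anvil',(464,232),.024)):print(n,onz(ct,p,z).round(4))
print('anvil sc',onz(cs,(242,148),.024))
go(.534,-.02,.238,1.708)
```

```text
redcap [ 0.5934 -0.1002]
redpad [ 0.5964 -0.0974]
bluecap [0.6184 0.0353]
bluepad [0.6174 0.0345]
greenpad [ 0.5338 -0.0212]
diefoot [ 0.6033 -0.0314]
anvil [ 0.4827 -0.2962]
anvil sc [ 0.48339937 -0.2932088 ]
shift cm [-49.42 -42.12   0.09] turn [-0.001 -0.001 -0.565] q6 -0.12 t 0.15
```

```bash
python3 -m jog '[[-3,-3,0,0,0,-0.1,0],[-6,-5,0,0,0,-0.2,0],[-9,-8,0,0,0,-0.3,0],[-12,-10,0,0,0,-0.4,0],[-15,-13,0,0,0,-0.5,0],[-18,-15,0,0,0,-0.565,0],[-21,-18,0,0,0,-0.565,0],[-24,-20.5,0,0,0,-0.565,0]]' 40
python3 - <<'E'
from h import *
go(.534,-.02,.238,1.708)
E
```

```text
t: 0.82
tool_pos: [0.3924, 0.2803, 0.2383]
tool_rot: [0.216, -3.133, 0.002]
contact_force: [0.6, 0.1, -0.3]
opening: 0.0853
shift cm [ -9.91 -31.69   0.06] turn [-0.001 -0.001  0.001] q6 -1.24 t 0.8167
```

```bash
python3 -m jog '[[-1.2,-4,0,0,0,0,0],[-2.5,-8,0,0,0,0,0],[-3.7,-12,0,0,0,0,0],[-5,-16,0,0,0,0,0],[-6.2,-20,0,0,0,0,0],[-7.5,-24,0,0,0,0,0],[-8.7,-28,0,0,0,0,0],[-9.9,-31.7,0,0,0,0,0]]'
python3 - <<'E'
from h import *
go(.534,-.021,.072,1.708)
cv2.imwrite('pics/w1.png',get_image('wrist')[:,:,::-1])
c=calibration('wrist');print(c['t'],-c['R'].T@c['t'])
E
```

```text
t: 1.48
tool_pos: [0.534, -0.0218, 0.2385]
tool_rot: [0.216, -3.133, 0.002]
contact_force: [0.5, 0.9, 1.3]
opening: 0.0851
shift cm [-0.03  0.1  16.65] turn [-0.001 -0.001  0.   ] q6 -1.89 t 1.4833
[ 0.09864649 -0.54297451  0.22495128] [ 0.46320813 -0.03578816  0.37324653]
```

View pics/w1.png

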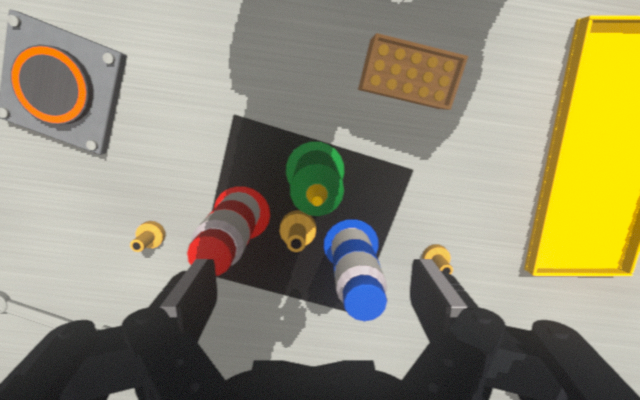

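The wrist view shows the green nozzle at (317,194), red pad near (242,212), blue pad near (351,245), die foot at (298,231), anvil ring at (49,84) and the tray on the right.

Run:
```python
from h import *
c=calibration('wrist');I=cv2.imread('pics/w1.png')[:,:,::-1].copy()
for n,p,z in(('nozzle',(317,194),.125),('redcap',(210,253),.12),('bluecap',(365,299),.127),('diefoot',(298,229),.016),('anvil',(49,84),.024)):print(n,onz(c,p,z).round(4))
for n,a,b in(('red',172,4),('blue',105,125),('green',50,85),('orange',5,25)):
    for k in blobs(I,a,b,120,60,200)[:4]:
        p=cen(k);print(n,np.round(p),cv2.contourArea(k),cv2.boundingRect(k),onz(c,p,.007).round(4))
f=200/np.tan(np.radians(c['vfov'])/2)
for n,X in(('green',(.5338,-.0212,.007)),('red',(.5964,-.0974,.007)),('blue',(.6174,.0345,.007)),('tcp',(.534,-.022,.238))):
    q=c['R']@np.array(X)+c['t'];print(n,q[:2]/q[2]*f+[c['cx'],c['cy']])
```

```text
nozzle [ 0.5315 -0.0252]
redcap [ 0.5958 -0.1072]
bluecap [0.6175 0.0278]
diefoot [ 0.606  -0.0367]
anvil [ 0.4818 -0.3019]
red [246. 207.] 1579.0 (211, 186, 60, 58) [ 0.5904 -0.0996]
red [213. 249.] 1355.0 (187, 230, 49, 46) [ 0.6498 -0.1357]
blue [349. 239.] 1657.0 (323, 219, 56, 51) [0.6142 0.0258]
blue [364. 298.] 1471.5 (344, 276, 43, 45) [0.6914 0.0572]
green [315. 178.] 3416.5 (286, 142, 59, 74) [ 0.5453 -0.0245]
orange [410.  71.] 4900.5 (360, 34, 107, 75) [0.4208 0.0569]
orange [48. 84.] 4349.5 (11, 46, 76, 77) [ 0.483  -0.3155]
orange [568. 119.] 3456.0 (524, 16, 116, 260) [0.4455 0.2342]
orange [615. 251.] 1129.0 (536, 196, 104, 79) [0.5872 0.3451]
green [319.72451564 168.22005128]
red [247.77947248 212.05939028]
blue [356.16434653 242.40867763]
tcp [324.54791527 266.96061609]
```

Wrist readings in y sit about 4 mm off, and the visible finger centre is offset from the projected TCP by the same amount, so I trust the top-camera values. Descending on the bottle.

```bash
python3 -m jog '[[0,0.1,4,0,0,0,0],[0,0.1,8,0,0,0,0],[0,0.1,12,0,0,0,0],[0,0.1,15,0,0,0,0],[0,0.1,16.7,0,0,0,0],[0,0.1,16.7,0,0,0,0],[0,0.1,16.7,0,0,0,255],[0,0.1,16.7,0,0,0,255]]' 40; python3 -m jog '[[0,0,0,0,0,0,255],[0,0,0,0,0,0,255],[0,0,0,0,0,0,255]]'
python3 - <<'E'
from h import *
cv2.imwrite('pics/w2.png',get_image('wrist')[:,:,::-1])
E
```

```text
t: 2.2
tool_pos: [0.5375, -0.0281, 0.0731]
tool_rot: [-0.207, 3.132, -0.011]
contact_force: [1.2, 0.1, 0.7]
opening: 0.064
t: 2.45
tool_pos: [0.5394, -0.0283, 0.0758]
tool_rot: [-0.207, 3.128, -0.013]
contact_force: [0.6, 1.1, 4.7]
opening: 0.0476
```

View pics/w2.png

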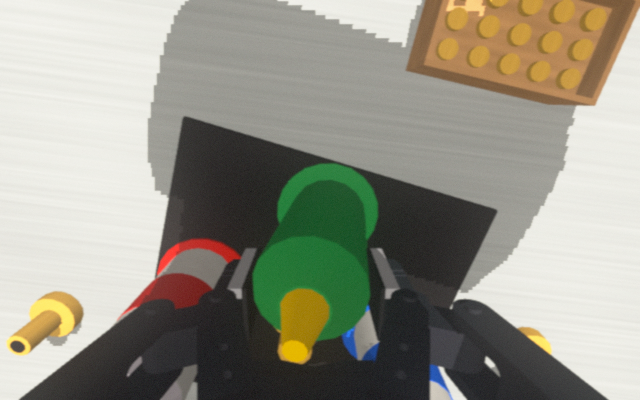

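```bash
python3 -m jog '[[0,0,0,0,0,0,255]]'
python3 - <<'E'
from h import *
o=get_obs();print(o)
c=calibration('wrist');f=200/np.tan(np.radians(c['vfov'])/2)
for X in((.5338,-.0212,.007),o['tool_pos']):
    q=c['R']@np.array(X)+c['t'];print(q[:2]/q[2]*f+[c['cx'],c['cy']])
E
```

```text
t: 2.58
tool_pos: [0.5399, -0.0284, 0.0767]
tool_rot: [-0.207, 3.126, -0.014]
contact_force: [-1.0, -1.1, -2.2]
opening: 0.0475
{'t': 2.5833, 'q': array([-0.18690951,  0.00615875,  1.94670283, -0.0069393 ,  1.17799252,
       -1.88755635]), 'dq': array([-2.56033688e-05, -1.74819288e-02, -1.48013050e-02, -3.13109022e-03,
        1.41332724e-03,  5.84948208e-05]), 'effort': array([ 2.81488040e-02, -3.44232237e+01, -3.43496025e+01,  8.18216853e-03,
       -4.97835141e-02,  3.52241841e-04]), 'tool_pos': array([ 0.53992032, -0.02836421,  0.07671981]), 'tool_rot': array([-0.2073505 ,  3.12589333, -0.01393811]), 'contact_force': array([-0.98431488, -1.09457545, -2.19211294]), 'wrist_torque': array([ 0.03236074, -0.04313074,  0.00868447]), 'opening': 0.04750271435142318}
[324.82345489 210.24034233]
[311.12614225 270.46657427]
```

The earlier offset came from measuring while the arm was still settling, so from now on I end each move with hold rows. The bottle is gripped (47.5 mm). Its pad centre is (0.534,-0.0215) and the grasp TCP x is about 5 mm ahead of that. Lifting.

```bash
python3 -m jog '[[0,0,-1,0,0,0,255],[0,0,-2.5,0,0,0,255],[0,0,-5,0,0,0,255],[0,0,-8,0,0,0,255],[0,0,-8,0,0,0,255],[0,0,-8,0,0,0,255]]' 50
python3 - <<'E'
from h import *
go(.403,.284,.15,1.708)
E
```

```text
t: 3.08
tool_pos: [0.5406, -0.0281, 0.1594]
tool_rot: [-0.207, 3.121, -0.016]
contact_force: [-0.2, 0.2, -2.5]
opening: 0.0474
shift cm [ 9.52 32.76  0.45] turn [-0.011  0.013 -0.005] q6 -1.89 t 3.0833
```

```bash
python3 -m jog '[[0.6,2,0,-0.01,0.013,0,255],[1.6,5.5,0.1,-0.01,0.013,0,255],[2.7,9.3,0.1,-0.01,0.013,0,255],[3.8,13.1,0.2,-0.01,0.013,0,255],[4.9,16.9,0.2,-0.01,0.013,0,255],[6,20.6,0.2,-0.01,0.013,0,255],[7.1,24.4,0.2,-0.01,0.013,0,255],[8,27.5,0.2,-0.01,0.013,0,255]]';  python3 - <<'E'
from h import *
go(.403,.284,.15,1.708)
E
```

```text
t: 3.75
tool_pos: [0.4224, 0.2354, 0.1513]
tool_rot: [0.209, -3.131, 0.003]
contact_force: [0.3, 0.5, -2.2]
opening: 0.0469
shift cm [1.28 5.07 0.13] turn [-0.002 -0.003 -0.004] q6 -1.35 t 3.75
```

```bash
python3 -m jog '[[0.7,2.5,0,0,0,0,255],[1.1,4.2,0,0,0,0,255],[1.3,5.1,0,0,0,0,255],[1.3,5.1,0,0,0,0,255],[1.3,5.1,2,0,0,0,255],[1.3,5.1,4.5,0,0,0,255],[1.3,5.1,6,0,0,0,255],[1.3,5.1,6,0,0,0,255]]';  python3 - <<'E'
from h import *
go(.403,.284,.075,1.708)
E
```

```text
t: 4.42
tool_pos: [0.4, 0.2814, 0.0865]
tool_rot: [0.206, -3.123, 0.009]
contact_force: [-1.3, -0.4, -2.3]
opening: 0.0472
shift cm [-0.35  0.23  1.15] turn [-0.005 -0.012 -0.005] q6 -1.24 t 4.4167
```

```bash
python3 -m jog '[[-0.1,0.1,0.5,0,-0.01,0,255],[-0.2,0.2,0.9,0,-0.01,0,255],[-0.2,0.2,1,0,-0.01,0,255],[-0.2,0.2,1,0,-0.01,0,255]]'; python3 -m jog '[[0,0,0.15,0,0,0,255],[0,0,0.3,0,0,0,255],[0,0,0.3,0,0,0,255]]';  python3 -m jog '[[0,0,0.15,0,0,0,255],[0,0,0.3,0,0,0,255],[0,0,0.3,0,0,0,255]]'
```

```text
t: 4.75
tool_pos: [0.4021, 0.2835, 0.077]
tool_rot: [0.206, -3.134, 0.008]
contact_force: [0.7, -0.2, -1.1]
opening: 0.0469
t: 5.0
tool_pos: [0.4023, 0.2836, 0.0743]
tool_rot: [-0.206, 3.135, -0.008]
contact_force: [-0.4, 0.3, -3.5]
opening: 0.0469
t: 5.25
tool_pos: [0.4036, 0.2841, 0.0729]
tool_rot: [-0.207, 3.132, -0.007]
contact_force: [-1.1, -1.6, 4.2]
opening: 0.047
```

```bash
python3 -m jog '[[0,0,0,0,0,0,0],[0,0,0,0,0,0,0],[0,0,0,0,0,0,0],[0,0,-3,0,0,0,0],[0,0,-7,0,0,0,0],[0,0,-11,0,0,0,0],[0,0,-12,0,0,0,0],[0,0,-12,0,0,0,0]]';  python3 - <<'E'
from h import *
cv2.imwrite('pics/t2.png',get_image('top')[100:340,130:450,::-1].repeat(2,0).repeat(2,1))
go(.6175,.034,.19,1.708)
E
```

```text
t: 5.92
tool_pos: [0.4056, 0.2858, 0.1979]
tool_rot: [-0.206, 3.124, -0.001]
contact_force: [0.6, 0.2, -0.3]
opening: 0.0857
shift cm [-17.84 -27.69   0.67] turn [-0.003  0.006 -0.005] q6 -1.24 t 5.9667
```

View pics/t2.png

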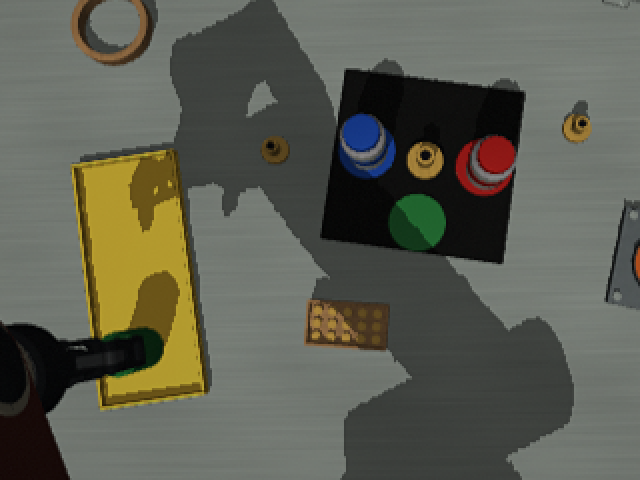

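The bottle stands in the tray (crop 150,350). The bare green pad is at crop (417,222), full frame (338.5,211), which confirms its centre. Next is the blue can.

```bash
python3 -m jog '[[-1.5,-2.3,0,0,0,0,0],[-3.8,-5.9,0,0,0,0,0],[-6.2,-9.6,0,0,0,0,0],[-8.6,-13.3,0,0,0,0,0],[-11,-17,0,0,0,0,0],[-13.4,-20.8,0,0,0,0,0],[-15.8,-24.5,0,0,0,0,0],[-17.2,-26.8,0,0,0,0,0]]'; python3 -m jog '[[0,0,0,0,0,0,0],[0,0,0,0,0,0,0]]';python3 - <<'E'
from h import *
go(.6175,.034,.075,1.708)
E
```

```text
t: 6.63
tool_pos: [0.6094, 0.0402, 0.1929]
tool_rot: [-0.206, 3.134, -0.003]
contact_force: [1.4, 0.7, -0.0]
opening: 0.0858
t: 6.8
tool_pos: [0.6084, 0.0382, 0.1886]
tool_rot: [0.2, -3.13, 0.002]
contact_force: [-1.1, 0.3, -0.8]
opening: 0.0856
shift cm [-0.91 -0.53 11.36] turn [-0.001 -0.006 -0.009] q6 -1.76 t 6.8
```

```bash
python3 -m jog '[[-0.9,-0.5,1,0,0,0,0],[-0.9,-0.5,4.5,0,0,0,0],[-0.9,-0.5,8,0,0,0,0],[-0.9,-0.5,10.3,0,0,0,0],[-0.9,-0.5,10.6,0,0,0,0],[-0.9,-0.5,10.6,0,0,0,0]]';python3 - <<'E'
from h import *
go(.6175,.034,.075,1.708)
E
```

```text
t: 7.3
tool_pos: [0.6142, 0.0355, 0.079]
tool_rot: [0.202, -3.122, -0.0]
contact_force: [0.5, -0.4, -0.4]
opening: 0.0857
shift cm [-0.31 -0.19  0.39] turn [ 0.001 -0.013 -0.008] q6 -1.76 t 7.3
```

```bash
python3 -m jog '[[-0.3,-0.2,0.4,0,-0.01,0,0],[-0.4,-0.2,0.5,0,-0.01,0,0],[-0.4,-0.2,0.5,0,-0.01,0,255],[-0.4,-0.2,0.5,0,-0.01,0,255],[-0.4,-0.2,0.5,0,-0.01,0,255],[-0.4,-0.2,0.5,0,-0.01,0,255],[-0.4,-0.2,0.5,0,-0.01,0,255]]' 50; python3 -m jog '[[0,0,-1,0,0,0,255],[0,0,-2.5,0,0,0,255],[0,0,-5,0,0,0,255],[0,0,-8,0,0,0,255],[0,0,-8,0,0,0,255]]';python3 - <<'E'
from h import *
go(.557,.306,.15,1.708)
E
```

```text
t: 7.88
tool_pos: [0.6193, 0.0342, 0.0754]
tool_rot: [0.203, -3.135, -0.001]
contact_force: [-0.7, 1.0, 4.2]
opening: 0.046
t: 8.3
tool_pos: [0.6227, 0.0338, 0.1624]
tool_rot: [-0.202, 3.125, -0.001]
contact_force: [1.3, -0.9, -1.4]
opening: 0.0458
shift cm [ 3.02 27.84  1.17] turn [-0.001  0.01  -0.008] q6 -1.77 t 8.3
```

```bash
python3 -m jog '[[0.2,2,0.2,0,0.01,0,255],[0.6,5.5,0.4,0,0.01,0,255],[1,9.3,0.6,0,0.01,0,255],[1.4,13.1,0.8,0,0.01,0,255],[1.8,16.9,1,0,0.01,0,255],[2.2,20.7,1,0,0.01,0,255],[2.6,24.3,1,0,0.01,0,255],[3,27,1,0,0.01,0,255]]'; python3 -m jog '[[0,0.7,0,0,0,0,255],[0,0.9,0,0,0,0,255],[0,0.9,0,0,0,0,255]]';python3 - <<'E'
from h import *
go(.557,.306,.075,1.708)
E
```

```text
t: 8.97
tool_pos: [0.5564, 0.3, 0.1501]
tool_rot: [0.205, -3.133, 0.002]
contact_force: [0.4, -0.7, -2.6]
opening: 0.0459
t: 9.22
tool_pos: [0.5547, 0.3086, 0.1488]
tool_rot: [0.206, -3.131, 0.004]
contact_force: [-0.6, -0.8, -3.0]
opening: 0.046
shift cm [-0.22 -0.27  7.38] turn [-0.003 -0.004 -0.006] q6 -1.31 t 9.2167
```

```bash
python3 -m jog '[[-0.2,-0.2,1.5,0,0,0,255],[-0.2,-0.2,4,0,0,0,255],[-0.2,-0.2,6,0,0,0,255],[-0.2,-0.2,6.8,0,0,0,255],[-0.2,-0.2,6.9,0,0,0,255],[-0.2,-0.2,6.9,0,0,0,255]]'; python3 -m jog '[[0,0,0.2,0,0,0,255],[0,0,0.4,0,0,0,255],[0,0,0.4,0,0,0,255]]';  python3 -m jog '[[0,0,0.15,0,0,0,255],[0,0,0.3,0,0,0,255],[0,0,0.3,0,0,0,255]]'
```

```text
t: 9.72
tool_pos: [0.5567, 0.3054, 0.0788]
tool_rot: [0.204, -3.13, 0.006]
contact_force: [0.3, 0.2, -3.4]
opening: 0.0457
t: 9.97
tool_pos: [0.5573, 0.3054, 0.0757]
tool_rot: [0.203, -3.131, 0.005]
contact_force: [-0.3, 0.1, -3.6]
opening: 0.0458
t: 10.22
tool_pos: [0.5573, 0.3055, 0.0729]
tool_rot: [0.204, -3.131, 0.005]
contact_force: [0.6, 1.4, -3.0]
opening: 0.0459
```

```bash
python3 -m jog '[[0,0,0.1,0,0,0,255],[0,0,0.2,0,0,0,255],[0,0,0.2,0,0,0,255]]'
python3 - <<'E'
from h import *
print(get_obs()['contact_force'])
E
```

```text
t: 10.47
tool_pos: [0.5578, 0.3058, 0.0724]
tool_rot: [0.204, -3.132, 0.005]
contact_force: [-2.9, -0.9, 4.9]
opening: 0.0459
[-2.94374491 -0.89205864  4.91389903]
```

Contact. Releasing and going to the red can.

```bash
python3 -m jog '[[0,0,0,0,0,0,0],[0,0,0,0,0,0,0],[0,0,0,0,0,0,0],[0,0,-3,0,0,0,0],[0,0,-7,0,0,0,0],[0,0,-11,0,0,0,0],[0,0,-12,0,0,0,0],[0,0,-12,0,0,0,0]]';  python3 - <<'E'
from h import *
go(.596,-.098,.19,1.708)
E
```

```text
t: 11.13
tool_pos: [0.561, 0.3073, 0.1987]
tool_rot: [-0.204, 3.128, 0.001]
contact_force: [-0.1, 0.2, 1.1]
opening: 0.0855
shift cm [  1.8  -40.65   0.86] turn [-0.     0.007 -0.007] q6 -1.31 t 11.1333
```

```bash
python3 -m jog '[[0.1,-3,0,0,0,0,0],[0.3,-7,0,0,0,0,0],[0.5,-11,0,0,0,0,0],[0.7,-15,0.3,0,0,0,0],[0.9,-19,0.5,0,0,0,0],[1.1,-23,0.5,0,0,0,0],[1.3,-27,0.5,0,0,0,0],[1.5,-31,0.5,0,0,0,0]]'; python3 -m jog '[[0.2,-3.5,0,0,0,0,0],[0.3,-7,0,0,0,0,0],[0.3,-9,0,0,0,0,0],[0.3,-9.5,0,0,0,0,0],[0.3,-9.5,0,0,0,0,0],[0.3,-9.5,0,0,0,0,0]]'
python3 - <<'E'
from h import *
go(.596,-.098,.076,1.708)
cv2.imwrite('pics/w3.png',get_image('wrist')[:,:,::-1])
c=calibration('wrist');np.savez('w3.npz',**c)
E
```

```text
t: 11.8
tool_pos: [0.5854, -0.0037, 0.1915]
tool_rot: [-0.204, 3.13, 0.002]
contact_force: [1.7, 1.0, 0.0]
opening: 0.0853
t: 12.3
tool_pos: [0.5942, -0.0976, 0.1901]
tool_rot: [-0.204, 3.132, 0.004]
contact_force: [0.5, 0.5, 0.3]
opening: 0.085
shift cm [-0.14 -0.09 11.41] turn [ 0.002  0.003 -0.007] q6 -1.99 t 12.3
```

View pics/w3.png

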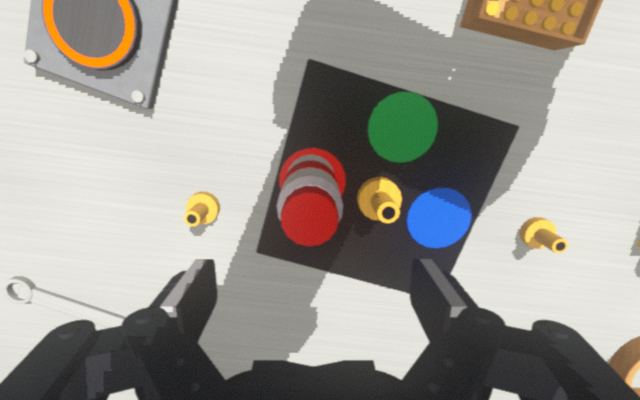

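The view shows the bare green pad at (403,127), blue pad at (439,218), red cap at (310,216) and die foot at (380,199). I'll cross-check these against the top view, then grasp red.

```bash
python3 - <<'E'
from h import *
c=dict(np.load('w3.npz'))
for n,p,z in(('green',(403,127),.007),('blue',(439,218),.007),('redcap',(310,216),.127),('redpad',(312,182),.007),('foot',(379,198),.016),('posttop',(388,212),.054)):print(n,onz(c,p,z).round(4))
E
python3 -m jog '[[-0.2,-0.1,1,0,0,0,0],[-0.2,-0.1,4.5,0,0,0,0],[-0.2,-0.1,8,0,0,0,0],[-0.2,-0.1,10.5,0,0,0,0],[-0.2,-0.1,11,0,0,0,0],[-0.2,-0.1,11,0,0,0,0],[-0.2,-0.1,11,0,0,0,0]]';python3 - <<'E'
from h import *
go(.596,-.098,.075,1.708)
E
```

```text
green [ 0.5339 -0.0184]
blue [0.6183 0.0371]
redcap [ 0.5908 -0.0985]
redpad [ 0.5977 -0.0964]
foot [ 0.6029 -0.0299]
posttop [ 0.6042 -0.0292]
t: 12.93
tool_pos: [0.5974, -0.097, 0.0812]
tool_rot: [-0.207, 3.13, 0.003]
contact_force: [1.0, -0.6, 0.5]
opening: 0.0854
shift cm [ 0.15 -0.08  0.62] turn [ 0.001  0.005 -0.005] q6 -1.99 t 12.9333
```

```bash
python3 -m jog '[[0.1,-0.1,0.4,0,0,0,0],[0.1,-0.1,0.7,0,0,0,0],[0.1,-0.1,0.7,0,0,0,255],[0.1,-0.1,0.7,0,0,0,255],[0.1,-0.1,0.7,0,0,0,255],[0.1,-0.1,0.7,0,0,0,255],[0.1,-0.1,0.7,0,0,0,255]]' 50; python3 -m jog '[[0,0,-1,0,0,0,255],[0,0,-2.5,0,0,0,255],[0,0,-5,0,0,0,255],[0,0,-8,0,0,0,255],[0,0,-8,0,0,0,255]]';python3 - <<'E'
from h import *
go(.478,.295,.155,1.708)
E
```

```text
t: 13.52
tool_pos: [0.5971, -0.0985, 0.0751]
tool_rot: [-0.207, 3.129, 0.001]
contact_force: [0.5, -0.9, 2.3]
opening: 0.0459
t: 13.93
tool_pos: [0.6, -0.0994, 0.1622]
tool_rot: [-0.207, 3.119, -0.004]
contact_force: [2.3, -0.1, -1.1]
opening: 0.046
shift cm [ 6.9  40.71  0.47] turn [-0.004  0.016 -0.005] q6 -1.99 t 13.9333
```

```bash
python3 -m jog '[[0.3,2,0,0,0.016,0,255],[0.9,5.5,0,0,0.016,0,255],[1.6,9.3,0.1,0,0.016,0,255],[2.2,13.1,0.2,0,0.016,0,255],[2.9,16.9,0.3,0,0.016,0,255],[3.5,20.7,0.4,0,0.016,0,255],[4.2,24.6,0.4,0,0.016,0,255],[4.8,28.4,0.4,0,0.016,0,255]]'
python3 - <<'E'
from h import *
go(.478,.295,.15,1.708)
E
```

```text
t: 14.6
tool_pos: [0.5133, 0.1774, 0.1554]
tool_rot: [0.207, -3.133, 0.005]
contact_force: [0.4, 0.2, -2.6]
opening: 0.0457
shift cm [ 1.95 12.13  0.51] turn [-0.003 -0.002 -0.005] q6 -1.5 t 14.6
```

```bash
python3 -m jog '[[0.6,3.7,0.2,0,0,0,255],[1.2,7.3,0.4,0,0,0,255],[1.7,10.3,0.4,0,0,0,255],[2,12,0.4,0,0,0,255],[2,12.2,0.4,0,0,0,255],[2,12.2,0.4,0,0,0,255]]'
python3 - <<'E'
from h import *
go(.479,.295,.075,1.708)
E
```

```text
t: 15.1
tool_pos: [0.4764, 0.2963, 0.1501]
tool_rot: [0.21, -3.131, 0.007]
contact_force: [-0.1, -0.1, -2.6]
opening: 0.0458
shift cm [-0.26 -0.13  7.51] turn [-0.004 -0.003 -0.003] q6 -1.28 t 15.1
```

```bash
python3 -m jog '[[-0.2,-0.1,1.5,0,0,0,255],[-0.2,-0.1,4,0,0,0,255],[-0.2,-0.1,6.2,0,0,0,255],[-0.2,-0.1,7,0,0,0,255],[-0.2,-0.1,7.1,0,0,0,255],[-0.2,-0.1,7.1,0,0,0,255]]'; python3 -m jog '[[0,0,0.2,0,0,0,255],[0,0,0.4,0,0,0,255],[0,0,0.4,0,0,0,255]]';  python3 -m jog '[[0,0,0.15,0,0,0,255],[0,0,0.3,0,0,0,255],[0,0,0.3,0,0,0,255]]'
```

```text
t: 15.6
tool_pos: [0.4785, 0.2944, 0.0789]
tool_rot: [0.209, -3.131, 0.007]
contact_force: [0.6, -0.6, -1.6]
opening: 0.0458
t: 15.85
tool_pos: [0.4792, 0.2945, 0.0759]
tool_rot: [0.208, -3.132, 0.006]
contact_force: [-0.5, 0.2, -3.2]
opening: 0.0461
t: 16.1
tool_pos: [0.4792, 0.2945, 0.073]
tool_rot: [0.209, -3.132, 0.006]
contact_force: [0.5, -0.2, -2.0]
opening: 0.0456
```

```bash
python3 -m jog '[[0,0,0.1,0,0,0,255],[0,0,0.2,0,0,0,255],[0,0,0.2,0,0,0,255]]';python3 -m jog '[[0,0,0.05,0,0,0,255],[0,0,0.1,0,0,0,255]]'
```

```text
t: 16.35
tool_pos: [0.4796, 0.2947, 0.0722]
tool_rot: [0.209, -3.133, 0.006]
contact_force: [-2.7, -2.3, 5.4]
opening: 0.0461
t: 16.52
tool_pos: [0.4801, 0.2949, 0.0722]
tool_rot: [0.209, -3.134, 0.006]
contact_force: [-2.3, -1.6, 7.7]
opening: 0.0458
```

```bash
python3 -m jog '[[0,0,0,0,0,0,0],[0,0,0,0,0,0,0],[0,0,0,0,0,0,0],[0,0,-3,0,0,0,0],[0,0,-7,0,0,0,0],[0,0,-11,0,0,0,0],[0,0,-12,0,0,0,0],[0,0,-12,0,0,0,0]]';  python3 - <<'E'
from h import *
go(.604,-.0305,.13,1.708)
E
```

```text
t: 17.18
tool_pos: [0.4829, 0.2967, 0.1978]
tool_rot: [-0.209, 3.126, -0.0]
contact_force: [0.6, 0.3, 0.3]
opening: 0.0854
shift cm [ -7.6  -34.03   6.87] turn [-0.001  0.009 -0.004] q6 -1.28 t 17.1833
```

```bash
python3 -m jog '[[-0.6,-2.7,0,0,0.009,0,0],[-1.5,-6.7,0,0,0.009,0,0],[-2.4,-10.7,0,0,0.009,0,0],[-3.3,-14.7,0,0,0.009,0,0],[-4.2,-18.7,1,0,0.009,0,0],[-5.1,-22.7,2,0,0.009,0,0],[-6,-26.7,3,0,0.009,0,0],[-6.9,-30.7,4,0,0.009,0,0]]'; python3 -m jog '[[-0.7,-2.5,1,0,0,0,0],[-1,-4,1.5,0,0,0,0],[-1,-4,1.5,0,0,0,0],[-1,-4,1.5,0,0,0,0]]'
python3 - <<'E'
from h import *
go(.604,-.0305,.03,1.708)
cv2.imwrite('pics/w4.png',get_image('wrist')[:,:,::-1])
c=calibration('wrist');np.savez('w4.npz',**c)
E
```

```text
t: 17.85
tool_pos: [0.5911, 0.0016, 0.1566]
tool_rot: [0.209, -3.132, 0.001]
contact_force: [0.1, -0.2, 0.8]
opening: 0.0855
t: 18.18
tool_pos: [0.6054, -0.0365, 0.1399]
tool_rot: [0.207, -3.129, -0.002]
contact_force: [-0.2, 0.1, 0.7]
opening: 0.0855
shift cm [-0.    0.6  10.99] turn [ 0.001 -0.005 -0.005] q6 -1.89 t 18.1833
```

View pics/w4.png

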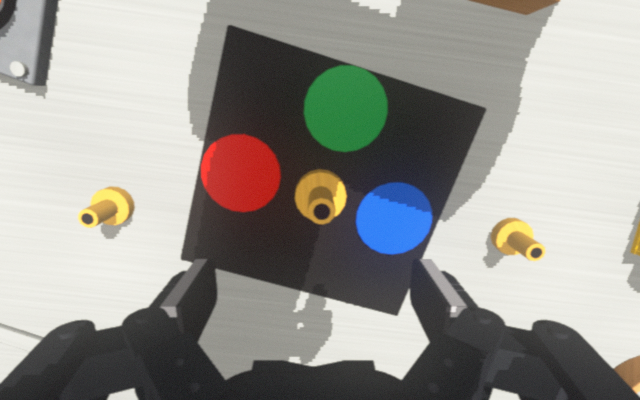

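All pads are bare: red at (241,173), green at (346,108), blue at (394,218). The die stands untouched, post top at (321,210) and foot at (320,197).

```bash
python3 - <<'E'
from h import *
c=dict(np.load('w4.npz'));I=cv2.imread('pics/w4.png')[:,:,::-1].copy()
for n,p,z in(('green',(346,108),.007),('blue',(394,218),.007),('red',(241,173),.007),('foot',(320.5,197),.018),('posttop',(321,210),.054)):print(n,onz(c,p,z).round(4))
E
python3 -m jog '[[0,0.5,1,0,-0.005,0,0],[0,0.5,4,0,-0.005,0,0],[0,0.5,7.5,0,-0.005,0,0],[0,0.5,8.5,0,-0.005,0,0],[0,0.5,8.8,0,-0.005,0,0],[0,0.5,8.8,0,-0.005,0,0]]';python3 - <<'E'
from h import *
go(.604,-.0305,.03,1.708)
E
```

```text
green [ 0.5337 -0.0183]
blue [0.6183 0.0374]
red [ 0.5963 -0.096 ]
foot [ 0.605  -0.0287]
posttop [ 0.6043 -0.0292]
t: 18.73
tool_pos: [0.604, -0.0296, 0.0523]
tool_rot: [0.212, -3.134, -0.003]
contact_force: [0.7, 0.1, 0.1]
opening: 0.0853
shift cm [ 0.01 -0.1   2.23] turn [ 0.002 -0.    -0.002] q6 -1.88 t 18.7333
```

```bash
python3 -m jog '[[0,0,1,0,0,0,0],[0,0,2,0,0,0,0],[0,0,2.3,0,0,0,0],[0,0,2.3,0,0,0,255],[0,0,2.3,0,0,0,255],[0,0,2.3,0,0,0,255],[0,0,2.3,0,0,0,255],[0,0,2.3,0,0,0,255]]' 50; python3 -m jog '[[0,0,0,0,0,0,255],[0,0,0,0,0,0,255],[0,0,0,0,0,0,255]]'
```

```text
t: 19.4
tool_pos: [0.6044, -0.0297, 0.0298]
tool_rot: [-0.211, 3.134, 0.002]
contact_force: [0.4, -1.0, 0.1]
opening: 0.0256
t: 19.65
tool_pos: [0.6045, -0.0297, 0.03]
tool_rot: [-0.211, 3.134, 0.002]
contact_force: [-1.2, -0.1, 0.5]
opening: 0.0186
```

```bash
python3 -m jog '[[0,0,-1,0,0,0,255],[0,0,-3,0,0,0,255],[0,0,-6,0,0,0,255],[0,0,-8,0,0,0,255],[0,0,-8,0,0,0,255]]';python3 - <<'E'
from h import *
go(.483,-.295,.11,1.708)
E
```

```text
t: 20.07
tool_pos: [0.6079, -0.0303, 0.1162]
tool_rot: [-0.211, 3.124, -0.002]
contact_force: [1.1, -0.3, -1.4]
opening: 0.0187
shift cm [ 15.94 -24.54   0.5 ] turn [-0.002  0.01  -0.002] q6 -1.88 t 20.0667
```

```bash
python3 -m jog '[[1,-1.6,0,0,0.01,0,255],[3,-4.6,0,0,0.01,0,255],[5.1,-7.8,0,0,0.01,0,255],[7.2,-11,0,0,0.01,0,255],[9.3,-14.3,0.2,0,0.01,0,255],[11.4,-17.5,0.3,0,0.01,0,255],[13.5,-20.8,0.4,0,0.01,0,255],[15,-23.5,0.4,0,0.01,0,255]]'; python3 -m jog '[[0.3,-0.4,0,0,0,0,255],[0.3,-0.4,0,0,0,0,255],[0.3,-0.4,0,0,0,0,255]]'
python3 - <<'E'
from h import *
go(.483,-.295,.053,1.708)
cv2.imwrite('pics/w5.png',get_image('wrist')[:,:,::-1])
c=calibration('wrist');np.savez('w5.npz',**c)
E
```

```text
t: 20.73
tool_pos: [0.4884, -0.2848, 0.1092]
tool_rot: [0.21, -3.133, 0.001]
contact_force: [1.0, 0.3, -1.5]
opening: 0.0186
t: 20.98
tool_pos: [0.4853, -0.2884, 0.1079]
tool_rot: [0.208, -3.131, -0.003]
contact_force: [-0.4, 0.4, -0.9]
opening: 0.0191
shift cm [ 0.29 -0.64  5.49] turn [ 0.002 -0.003 -0.004] q6 -2.37 t 20.9833
```

View pics/w5.png

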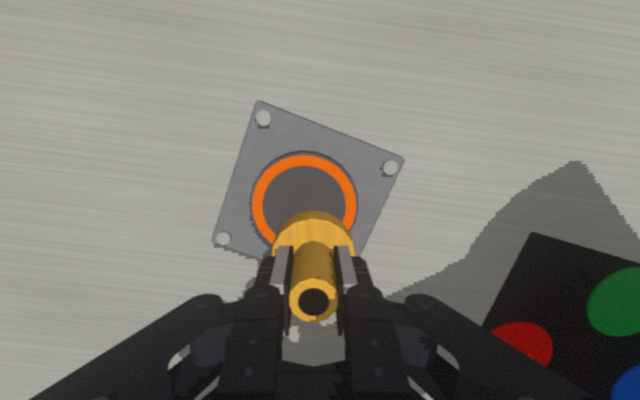

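The die is held upright, and the ring's outer edges are at columns 250–358 with its top at row 152, so its centre is about (304,205).

Run:
```python
from h import *
c=dict(np.load('w5.npz'))
I=cv2.imread('pics/w5.png')[:,:,::-1].copy()
hsv=cv2.cvtColor(I,cv2.COLOR_RGB2HSV);m=cv2.inRange(hsv,(6,200,200),(14,255,255));m[:, :200]=0;m[:,400:]=0;m[238:]=0
# ring outer points in world -> circle fit
k=max(cv2.findContours(m,0,1)[0],key=cv2.contourArea).reshape(-1,2)
h=k[k[:,1]<230]
P=np.array([onz(c,p,.0245) for p in h]);
cc=P.mean(0)
for _ in range(20):
    r=np.linalg.norm(P-cc,axis=1);Q=P[r>np.percentile(r,50)*0.97]
    s=np.linalg.lstsq(np.c_[2*Q,np.ones(len(Q))],(Q**2).sum(1),rcond=None)[0];cc=s[:2]
print(cc,np.sqrt(s[2]+cc@cc),onz(c,(304,205),.0245))
```

```text
[ 0.48245811 -0.29384503] 0.03512819067594874 [ 0.48146838 -0.29371994]
```

```bash
python3 -m jog '[[0.2,-0.4,0.5,0,0,0,255],[0.4,-0.6,2,0,0,0,255],[0.4,-0.6,3.8,0,0,0,255],[0.4,-0.6,4.6,0,0,0,255],[0.4,-0.6,4.8,0,0,0,255],[0.4,-0.6,4.8,0,0,0,255]]'
python3 - <<'E'
from h import *
go(.482,-.2945,.05,1.708)
E
```

```text
t: 21.53
tool_pos: [0.4823, -0.2932, 0.0592]
tool_rot: [0.212, -3.13, -0.004]
contact_force: [-0.4, -0.3, -2.0]
opening: 0.0185
shift cm [ 0.04 -0.12  0.92] turn [ 0.003 -0.004 -0.002] q6 -2.38 t 21.5333
```

```bash
python3 -m jog '[[0,-0.1,0.3,0,0,0,255],[0,-0.1,0.6,0,0,0,255],[0,-0.1,0.6,0,0,0,255]]'; python3 -m jog '[[0,0,0.15,0,0,0,255],[0,0,0.3,0,0,0,255],[0,0,0.3,0,0,0,255]]';  python3 -m jog '[[0,0,0.1,0,0,0,255],[0,0,0.2,0,0,0,255],[0,0,0.2,0,0,0,255]]'
```

```text
t: 21.78
tool_pos: [0.4826, -0.2942, 0.0533]
tool_rot: [0.213, -3.13, -0.004]
contact_force: [0.0, -0.5, -2.7]
opening: 0.0183
t: 22.03
tool_pos: [0.4825, -0.2942, 0.0502]
tool_rot: [0.213, -3.13, -0.004]
contact_force: [-0.1, 0.3, -3.0]
opening: 0.0188
t: 22.28
tool_pos: [0.4829, -0.2945, 0.05]
tool_rot: [0.213, -3.13, -0.004]
contact_force: [-3.5, 1.9, 6.1]
opening: 0.0185
```

```bash
python3 -m jog '[[0,0,0,0,0,0,0],[0,0,0,0,0,0,0],[0,0,0,0,0,0,0],[0,0,0,0,0,0,0],[0,0,0,0,0,0,0],[0,0,-3,0,0,0,0],[0,0,-7,0,0,0,0],[0,0,-9,0,0,0,0]]'; python3 -m jog '[[0,0,-4,0,0,0,0],[0,0,-6,0,0,0,0],[0,0,-6,0,0,0,0]]'
python3 - <<'E'
from h import *
go(.478,.295,.19,1.708)
cv2.imwrite('pics/s5.png',get_image('scene')[120:360,200:520,::-1].repeat(2,0).repeat(2,1))
E
```

```text
t: 22.95
tool_pos: [0.4845, -0.2956, 0.1438]
tool_rot: [0.213, -3.133, 0.001]
contact_force: [1.8, 0.6, 1.1]
opening: 0.0854
t: 23.2
tool_pos: [0.4873, -0.2978, 0.2113]
tool_rot: [-0.213, 3.127, -0.013]
contact_force: [1.0, 0.7, 0.4]
opening: 0.0853
shift cm [-7.09 58.88  1.64] turn [-0.009  0.007 -0.001] q6 -2.38 t 23.2
```

View pics/s5.png

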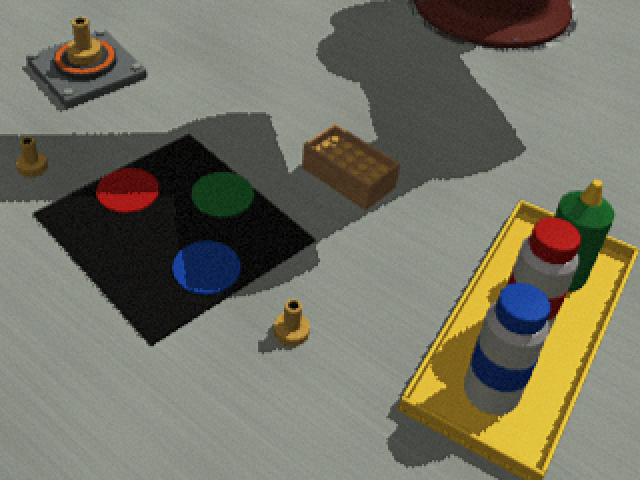

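The die stands in the middle of the holder (crop 82,40), and all three objects stand in the tray. Returning for red.

```bash
python3 -m jog '[[-0.3,3,0,-0.009,0.007,0,0],[-0.8,7,0,-0.009,0.007,0,0],[-1.3,11,0,-0.009,0.007,0,0],[-1.8,15,0,-0.009,0.007,0,0],[-2.3,19,0,-0.009,0.007,0,0],[-2.8,23,0,-0.009,0.007,0,0],[-3.3,27,0,-0.009,0.007,0,0],[-3.8,31,0,-0.009,0.007,0,0]]'
python3 - <<'E'
from h import *
go(.48,.295,.195,1.708)
E
```

```text
t: 23.92
tool_pos: [0.4805, 0.0173, 0.2043]
tool_rot: [0.212, -3.129, -0.006]
contact_force: [-0.2, -0.3, 0.0]
opening: 0.0855
shift cm [-3.7  27.52  1.02] turn [ 0.004 -0.006 -0.002] q6 -1.83 t 23.9167
```

```bash
python3 -m jog '[[-0.5,4,0.5,0,0,0,0],[-1,8,0.8,0,0,0,0],[-1.6,12,0.8,0,0,0,0],[-2.1,16,0.8,0,0,0,0],[-2.7,20,0.8,0,0,0,0],[-3.2,24,0.8,0,0,0,0],[-3.6,26.5,0.8,0,0,0,0],[-3.7,27.2,0.8,0,0,0,0]]'; python3 -m jog '[[0,0,0,0,0,0,0],[0,0,0,0,0,0,0]]'
python3 - <<'E'
from h import *
go(.48,.295,.075,1.708)
E
```

```text
t: 24.58
tool_pos: [0.4789, 0.2949, 0.195]
tool_rot: [0.218, -3.125, -0.005]
contact_force: [-0.2, 0.5, 0.4]
opening: 0.0856
t: 24.75
tool_pos: [0.4779, 0.2945, 0.193]
tool_rot: [0.219, -3.122, -0.003]
contact_force: [-0.3, -0.7, -0.2]
opening: 0.0855
shift cm [-3.600e-01 -1.000e-02  1.179e+01] turn [ 0.003 -0.012  0.003] q6 -1.3 t 24.75
```

```bash
python3 -m jog '[[-0.2,0,1,0,-0.012,0,0],[-0.3,0,4.5,0,-0.012,0,0],[-0.3,0,8,0,-0.012,0,0],[-0.3,0,10.5,0,-0.012,0,0],[-0.3,0,11.2,0,-0.012,0,0],[-0.3,0,11.2,0,-0.012,0,0]]';python3 - <<'E'
from h import *
go(.48,.295,.0725,1.708)
E
```

```text
t: 25.25
tool_pos: [0.4776, 0.2927, 0.0778]
tool_rot: [0.217, -3.128, -0.001]
contact_force: [-1.3, -0.8, 0.1]
opening: 0.0851
shift cm [-0.27  0.2   0.53] turn [ 0.001 -0.006  0.001] q6 -1.29 t 25.25
```

```bash
python3 -m jog '[[-0.2,0.2,0.3,0,-0.006,0,0],[-0.3,0.2,0.5,0,-0.006,0,0],[-0.3,0.2,0.5,0,-0.006,0,255],[-0.3,0.2,0.5,0,-0.006,0,255],[-0.3,0.2,0.5,0,-0.006,0,255],[-0.3,0.2,0.5,0,-0.006,0,255],[-0.3,0.2,0.5,0,-0.006,0,255]]' 50; python3 -m jog '[[0,0,-1,0,0,0,255],[0,0,-2.5,0,0,0,255],[0,0,-5,0,0,0,255],[0,0,-8,0,0,0,255],[0,0,-8,0,0,0,255]]';python3 - <<'E'
from h import *
go(.597,-.097,.15,1.708)
E
```

```text
t: 25.83
tool_pos: [0.4812, 0.2952, 0.0742]
tool_rot: [-0.217, 3.132, 0.001]
contact_force: [-0.2, -2.4, 5.7]
opening: 0.0457
t: 26.25
tool_pos: [0.4841, 0.2968, 0.1611]
tool_rot: [-0.217, 3.122, 0.008]
contact_force: [1.5, 1.0, -0.1]
opening: 0.0457
shift cm [ -5.73 -40.57   1.01] turn [0.004 0.012 0.002] q6 -1.29 t 26.25
```

```bash
python3 -m jog '[[-0.3,-2,0,0.004,0.012,0,255],[-0.9,-6,0,0.004,0.012,0,255],[-1.4,-10,0,0.004,0.012,0,255],[-2,-14,0.2,0.004,0.012,0,255],[-2.5,-18,0.4,0.004,0.012,0,255],[-3.1,-22,0.6,0.004,0.012,0,255],[-3.7,-26,0.8,0.004,0.012,0,255],[-4.2,-30,0.8,0.004,0.012,0,255]]'
python3 - <<'E'
from h import *
go(.598,-.097,.145,1.708)
E
```

```text
t: 26.92
tool_pos: [0.5666, 0.0039, 0.1509]
tool_rot: [0.218, -3.132, -0.001]
contact_force: [0.1, 0.9, -3.2]
opening: 0.0459
shift cm [ -1.72 -10.43   0.57] turn [ 0.001 -0.002  0.002] q6 -1.83 t 26.9167
```

```bash
python3 -m jog '[[-0.5,-3.5,0.2,0,0,0,255],[-1.1,-7,0.4,0,0,0,255],[-1.5,-9.3,0.4,0,0,0,255],[-1.7,-10.3,0.4,0,0,0,255],[-1.7,-10.3,0.4,0,0,0,255],[-1.7,-10.3,0.4,0,0,0,255]]'
python3 - <<'E'
from h import *
go(.598,-.097,.08,1.708)
E
```

```text
t: 27.42
tool_pos: [0.5971, -0.0951, 0.1459]
tool_rot: [0.217, -3.131, -0.004]
contact_force: [0.0, -0.2, -2.2]
opening: 0.0457
shift cm [-0.08 -0.22  6.59] turn [ 0.003 -0.003  0.001] q6 -1.99 t 27.4167
```

```bash
python3 -m jog '[[-0.1,-0.2,1.5,0,0,0,255],[-0.1,-0.2,3.8,0,0,0,255],[-0.1,-0.2,5.5,0,0,0,255],[-0.1,-0.2,6.1,0,0,0,255],[-0.1,-0.2,6.2,0,0,0,255],[-0.1,-0.2,6.2,0,0,0,255]]'; python3 -m jog '[[0,0,0.15,0,0,0,255],[0,0,0.3,0,0,0,255],[0,0,0.3,0,0,0,255]]';  python3 - <<'E'
from h import *
go(.598,-.097,.077,1.708)
E
```

```text
t: 27.92
tool_pos: [0.5978, -0.0957, 0.0832]
tool_rot: [0.219, -3.13, -0.005]
contact_force: [0.2, 0.1, -2.2]
opening: 0.046
t: 28.17
tool_pos: [0.5983, -0.0957, 0.0811]
tool_rot: [0.219, -3.131, -0.004]
contact_force: [-0.5, 0.0, -2.5]
opening: 0.0459
shift cm [ 0.05 -0.13  0.41] turn [ 0.003 -0.003  0.003] q6 -1.99 t 28.1667
```

```bash
python3 -m jog '[[0,-0.1,0.15,0,0,0,255],[0,-0.1,0.3,0,0,0,255],[0,-0.1,0.3,0,0,0,255]]';python3 -m jog '[[0,0,0.1,0,0,0,255],[0,0,0.2,0,0,0,255],[0,0,0.2,0,0,0,255]]'
```

```text
t: 28.42
tool_pos: [0.5985, -0.0968, 0.0781]
tool_rot: [0.219, -3.131, -0.004]
contact_force: [0.1, -0.2, -2.7]
opening: 0.0458
t: 28.67
tool_pos: [0.5989, -0.097, 0.0773]
tool_rot: [0.219, -3.132, -0.004]
contact_force: [-2.0, 0.4, 3.7]
opening: 0.0458
```

Contact at the expected height. Releasing, then back for blue.

```bash
python3 -m jog '[[0,0,0,0,0,0,0],[0,0,0,0,0,0,0],[0,0,0,0,0,0,0],[0,0,-3,0,0,0,0],[0,0,-7,0,0,0,0],[0,0,-11,0,0,0,0],[0,0,-12,0,0,0,0],[0,0,-12,0,0,0,0]]';  python3 - <<'E'
from h import *
go(.558,.306,.19,1.708)
E
```

```text
t: 29.33
tool_pos: [0.6021, -0.098, 0.2033]
tool_rot: [-0.219, 3.126, -0.002]
contact_force: [0.4, 0.3, 0.1]
opening: 0.0858
shift cm [-1.25 40.63  1.26] turn [-0.002  0.008  0.002] q6 -1.99 t 29.3333
```

```bash
python3 -m jog '[[-0.1,3,0,0,0.008,0,0],[-0.2,7,0,0,0.008,0,0],[-0.3,11,0,0,0.008,0,0],[-0.5,15,0,0,0.008,0,0],[-0.6,19,0.2,0,0.008,0,0],[-0.7,23,0.5,0,0.008,0,0],[-0.8,27,0.5,0,0.008,0,0],[-0.9,31,0.5,0,0.008,0,0]]'; python3 -m jog '[[-0.1,3.8,0,0,0,0,0],[-0.2,7.5,0,0,0,0,0],[-0.3,10,0,0,0,0,0],[-0.3,10.2,0,0,0,0,0],[-0.3,10.2,0,0,0,0,0]]'
python3 - <<'E'
from h import *
go(.558,.306,.0735,1.708)
E
```

```text
t: 30.0
tool_pos: [0.5663, 0.2118, 0.1954]
tool_rot: [0.219, -3.131, 0.004]
contact_force: [0.5, 0.8, 0.2]
opening: 0.0853
t: 30.42
tool_pos: [0.554, 0.3141, 0.193]
tool_rot: [0.223, -3.128, 0.006]
contact_force: [0.8, -0.2, -0.1]
opening: 0.0857
shift cm [-0.36 -0.82 11.95] turn [-0.003 -0.006  0.005] q6 -1.31 t 30.4167
```

```bash
python3 -m jog '[[-0.3,-0.8,1,0,-0.006,0,0],[-0.4,-0.8,4.5,0,-0.006,0,0],[-0.4,-0.8,8,0,-0.006,0,0],[-0.4,-0.8,10.5,0,-0.006,0,0],[-0.4,-0.8,11.2,0,-0.006,0,0],[-0.4,-0.8,11.2,0,-0.006,0,0]]';python3 - <<'E'
from h import *
go(.558,.306,.0725,1.708)
E
```

```text
t: 30.92
tool_pos: [0.5564, 0.3034, 0.0768]
tool_rot: [0.219, -3.127, 0.009]
contact_force: [0.4, 0.1, -0.2]
opening: 0.0853
shift cm [-0.19  0.23  0.43] turn [-0.006 -0.007  0.003] q6 -1.33 t 30.9167
```

```bash
python3 -m jog '[[-0.1,0.2,0.3,-0.006,-0.006,0,0],[-0.2,0.2,0.4,-0.006,-0.006,0,0],[-0.2,0.2,0.4,-0.006,-0.006,0,255],[-0.2,0.2,0.4,-0.006,-0.006,0,255],[-0.2,0.2,0.4,-0.006,-0.006,0,255],[-0.2,0.2,0.4,-0.006,-0.006,0,255],[-0.2,0.2,0.4,-0.006,-0.006,0,255]]' 50; python3 -m jog '[[0,0,-1,0,0,0,255],[0,0,-2.5,0,0,0,255],[0,0,-5,0,0,0,255],[0,0,-8,0,0,0,255],[0,0,-8,0,0,0,255]]';python3 - <<'E'
from h import *
go(.619,.0355,.15,1.708)
E
```

```text
t: 31.5
tool_pos: [0.5591, 0.3063, 0.0744]
tool_rot: [-0.22, 3.132, 0.002]
contact_force: [-0.7, 0.1, 4.3]
opening: 0.0456
t: 31.92
tool_pos: [0.5624, 0.3077, 0.1627]
tool_rot: [-0.22, 3.121, 0.008]
contact_force: [1.8, 0.7, -0.2]
opening: 0.0457
shift cm [ -1.77 -27.75   1.18] turn [0.004 0.013 0.003] q6 -1.33 t 31.9167
```

```bash
python3 -m jog '[[-0.1,-2,0.1,0.004,0.013,0,255],[-0.3,-5.5,0.3,0.004,0.013,0,255],[-0.6,-9.3,0.5,0.004,0.013,0,255],[-0.9,-13.1,0.7,0.004,0.013,0,255],[-1.1,-16.9,0.9,0.004,0.013,0,255],[-1.4,-20.7,0.9,0.004,0.013,0,255],[-1.6,-24.3,0.9,0.004,0.013,0,255],[-1.8,-26.9,0.9,0.004,0.013,0,255]]'; python3 -m jog '[[0,-0.5,0,0,0,0,255],[0,-0.5,0,0,0,0,255],[0,-0.5,0,0,0,0,255]]'
python3 - <<'E'
from h import *
go(.62,.0355,.08,1.708)
E
```

```text
t: 32.58
tool_pos: [0.6178, 0.0409, 0.1524]
tool_rot: [0.218, -3.134, 0.001]
contact_force: [0.2, -0.0, -3.5]
opening: 0.0458
t: 32.83
tool_pos: [0.618, 0.0362, 0.1518]
tool_rot: [0.217, -3.132, -0.0]
contact_force: [0.1, 0.2, -3.1]
opening: 0.0462
shift cm [-0.2  -0.1   7.18] turn [ 0.    -0.002  0.001] q6 -1.77 t 32.8333
```

```bash
python3 -m jog '[[-0.2,-0.1,1.5,0,0,0,255],[-0.2,-0.1,4,0,0,0,255],[-0.2,-0.1,6.1,0,0,0,255],[-0.2,-0.1,6.7,0,0,0,255],[-0.2,-0.1,6.8,0,0,0,255],[-0.2,-0.1,6.8,0,0,0,255]]'; python3 -m jog '[[0,0,0.2,0,0,0,255],[0,0,0.4,0,0,0,255],[0,0,0.4,0,0,0,255]]';  python3 - <<'E'
from h import *
go(.62,.0355,.077,1.708)
E
```

```text
t: 33.33
tool_pos: [0.6196, 0.0365, 0.0832]
tool_rot: [0.219, -3.131, -0.001]
contact_force: [-0.5, 0.5, -2.4]
opening: 0.046
t: 33.58
tool_pos: [0.6203, 0.0367, 0.0801]
tool_rot: [0.219, -3.133, -0.001]
contact_force: [-0.0, 0.2, -3.3]
opening: 0.0458
shift cm [ 0.04 -0.11  0.31] turn [ 0.    -0.001  0.003] q6 -1.77 t 33.5833
```

```bash
python3 -m jog '[[0,-0.1,0.15,0,0,0,255],[0,-0.1,0.25,0,0,0,255],[0,-0.1,0.25,0,0,0,255]]';python3 -m jog '[[0,0,0.1,0,0,0,255],[0,0,0.2,0,0,0,255],[0,0,0.2,0,0,0,255]]'
```

```text
t: 33.83
tool_pos: [0.6205, 0.0355, 0.0778]
tool_rot: [0.219, -3.133, -0.0]
contact_force: [0.1, 0.7, -2.5]
opening: 0.046
t: 34.08
tool_pos: [0.621, 0.0355, 0.0775]
tool_rot: [0.219, -3.134, -0.0]
contact_force: [-3.5, 0.7, 5.3]
opening: 0.0456
```

```bash
python3 -m jog '[[0,0,0,0,0,0,0],[0,0,0,0,0,0,0],[0,0,0,0,0,0,0],[0,0,-3,0,0,0,0],[0,0,-7,0,0,0,0],[0,0,-11,0,0,0,0],[0,0,-12,0,0,0,0],[0,0,-12,0,0,0,0]]';  python3 - <<'E'
from h import *
go(.404,.284,.19,1.708)
E
```

```text
t: 34.75
tool_pos: [0.6241, 0.0353, 0.2038]
tool_rot: [-0.218, 3.124, -0.002]
contact_force: [-0.4, 0.5, 1.1]
opening: 0.0854
shift cm [18.35 27.69  1.14] turn [-0.002  0.01   0.002] q6 -1.77 t 34.75
```

```bash
python3 -m jog '[[1.5,2.3,0,0,0.01,0,0],[3.8,5.7,0,0,0.01,0,0],[6.2,9.3,0.2,0,0.01,0,0],[8.6,13,0.5,0,0.01,0,0],[11,16.6,0.5,0,0.01,0,0],[13.4,20.3,0.5,0,0.01,0,0],[15.8,24,0.5,0,0.01,0,0],[17.5,26.5,0.5,0,0.01,0,0]]'; python3 -m jog '[[0.4,0.6,0,0,0,0,0],[0.4,0.6,0,0,0,0,0],[0.4,0.6,0,0,0,0,0]]'
python3 - <<'E'
from h import *
go(.4045,.284,.0735,1.708)
E
```

```text
t: 35.42
tool_pos: [0.4118, 0.2742, 0.1947]
tool_rot: [0.218, -3.132, 0.004]
contact_force: [-0.7, 0.6, 0.1]
opening: 0.0856
t: 35.67
tool_pos: [0.4066, 0.2793, 0.1934]
tool_rot: [0.22, -3.131, 0.006]
contact_force: [-0.4, 0.2, -0.9]
opening: 0.0856
shift cm [ 0.11  0.54 11.99] turn [-0.004 -0.003  0.003] q6 -1.26 t 35.6667
```

```bash
python3 -m jog '[[0.4,0.5,1,0,-0.003,0,0],[0.5,0.5,4.5,0,-0.003,0,0],[0.5,0.5,8,0,-0.003,0,0],[0.5,0.5,10.5,0,-0.003,0,0],[0.5,0.5,11.2,0,-0.003,0,0],[0.5,0.5,11.2,0,-0.003,0,0]]';python3 - <<'E'
from h import *
go(.4,.284,.0725,1.708)
cv2.imwrite('pics/w6.png',get_image('wrist')[:,:,::-1])
E
```

```text
t: 36.17
tool_pos: [0.3992, 0.2812, 0.078]
tool_rot: [0.217, -3.128, 0.01]
contact_force: [-0.7, -0.5, -0.0]
opening: 0.0851
shift cm [-0.12  0.27  0.55] turn [-0.006 -0.006  0.001] q6 -1.24 t 36.1667
```

View pics/w6.png

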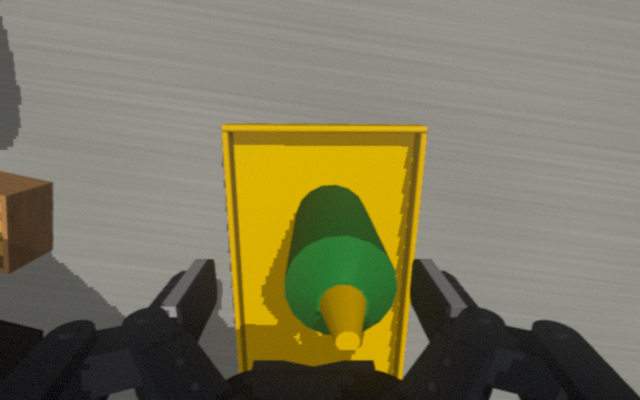

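The bottle stands upright in the tray, nozzle tip at (347,341), slightly to the right of the jaw centre. I'll compute its axis.

Run:
```python
from h import *
c=calibration('wrist')
print('tip',onz(c,(347,341),.122),'shoulder',onz(c,(340,285),.092),'base far?',onz(c,(331,185),.004))
f=200/np.tan(np.radians(c['vfov'])/2);q=c['R']@get_obs()['tool_pos']+c['t'];print(q[:2]/q[2]*f+[c['cx'],c['cy']])
go(.4,.288,.0725,1.708)
```

```text
tip [0.40289762 0.29509691] shoulder [0.39956231 0.29441336] base far? [0.37817762 0.29154342]
[311.0960611  270.44856164]
shift cm [-0.01  0.59  0.8 ] turn [-0.004 -0.002  0.002] q6 -1.24 t 36.2167
```

```bash
python3 -m jog '[[-0.1,0.5,0.3,0,0,0,0],[-0.1,0.9,0.6,0,0,0,0],[-0.1,0.9,0.6,0,0,0,0],[-0.1,0.9,0.6,0,0,0,255],[-0.1,0.9,0.6,0,0,0,255],[-0.1,0.9,0.6,0,0,0,255],[-0.1,0.9,0.6,0,0,0,255],[-0.1,0.9,0.6,0,0,0,255]]' 50; python3 -m jog '[[0,0,-1,0,0,0,255],[0,0,-2.5,0,0,0,255],[0,0,-5,0,0,0,255],[0,0,-8,0,0,0,255],[0,0,-8,0,0,0,255]]';python3 - <<'E'
from h import *
go(.534,-.02,.15,1.708)
E
```

```text
t: 36.88
tool_pos: [0.4009, 0.2916, 0.0753]
tool_rot: [0.218, -3.133, 0.006]
contact_force: [-0.9, 1.5, 3.2]
opening: 0.0453
t: 37.3
tool_pos: [0.4039, 0.2934, 0.162]
tool_rot: [-0.217, 3.125, 0.001]
contact_force: [1.2, 0.7, -1.1]
opening: 0.0455
shift cm [ -8.54 -32.84   1.28] turn [-0.     0.009  0.002] q6 -1.23 t 37.3
```

```bash
python3 -m jog '[[-0.5,-2,0.1,0,0.009,0,255],[-1.4,-5.5,0.3,0,0.009,0,255],[-2.4,-9.2,0.5,0,0.009,0,255],[-3.4,-13,0.7,0,0.009,0,255],[-4.3,-16.7,0.8,0,0.009,0,255],[-5.3,-20.5,0.9,0,0.009,0,255],[-6.3,-24.2,0.9,0,0.009,0,255],[-7.3,-28,0.9,0,0.009,0,255]]'; python3 -m jog '[[-0.8,-3,0,0,0,0,255],[-1,-4,0,0,0,0,255],[-1,-4.2,0,0,0,0,255],[-1,-4.2,0,0,0,0,255],[-1,-4.2,0,0,0,0,255]]'
python3 - <<'E'
from h import *
go(.534,-.02,.08,1.708)
E
```

```text
t: 37.97
tool_pos: [0.5148, 0.0243, 0.1532]
tool_rot: [0.217, -3.133, 0.0]
contact_force: [0.6, 0.9, -1.0]
opening: 0.0457
t: 38.38
tool_pos: [0.5298, -0.0148, 0.1527]
tool_rot: [0.219, -3.132, -0.001]
contact_force: [-0.3, -0.6, -2.3]
opening: 0.0457
shift cm [-0.36 -0.58  7.27] turn [ 0.001 -0.002  0.002] q6 -1.88 t 38.3833
```

```bash
python3 -m jog '[[-0.3,-0.5,1.5,0,0,0,255],[-0.4,-0.6,4,0,0,0,255],[-0.4,-0.6,6.1,0,0,0,255],[-0.4,-0.6,6.7,0,0,0,255],[-0.4,-0.6,6.8,0,0,0,255],[-0.4,-0.6,6.8,0,0,0,255]]'; python3 -m jog '[[0,0,0.1,0,0,0,255],[0,0,0.2,0,0,0,255],[0,0,0.2,0,0,0,255]]';  python3 - <<'E'
from h import *
go(.534,-.02,.078,1.708)
E
```

```text
t: 38.88
tool_pos: [0.5342, -0.0192, 0.0849]
tool_rot: [0.221, -3.132, -0.001]
contact_force: [0.6, 0.1, -0.4]
opening: 0.0457
t: 39.13
tool_pos: [0.5351, -0.0191, 0.0842]
tool_rot: [0.222, -3.134, -0.001]
contact_force: [0.1, 0.1, -2.5]
opening: 0.0453
shift cm [ 0.12 -0.07  0.62] turn [ 0.    -0.     0.004] q6 -1.89 t 39.1333
```

```bash
python3 -m jog '[[0.1,-0.1,0.2,0,0,0,255],[0.1,-0.1,0.4,0,0,0,255],[0.1,-0.1,0.4,0,0,0,255]]';python3 -m jog '[[0,0,0.1,0,0,0,255],[0,0,0.2,0,0,0,255],[0,0,0.2,0,0,0,255]]';python3 -m jog '[[0,0,0.1,0,0,0,255],[0,0,0.2,0,0,0,255],[0,0,0.2,0,0,0,255]]'
```

```text
t: 39.38
tool_pos: [0.5341, -0.0204, 0.0801]
tool_rot: [0.221, -3.134, -0.001]
contact_force: [-0.6, 0.6, -1.9]
opening: 0.0455
t: 39.63
tool_pos: [0.5343, -0.0204, 0.0784]
tool_rot: [-0.221, 3.134, 0.001]
contact_force: [-0.1, 0.1, 1.1]
opening: 0.0457
t: 39.88
tool_pos: [0.535, -0.0203, 0.0784]
tool_rot: [-0.221, 3.133, 0.001]
contact_force: [-4.1, 2.0, 9.9]
opening: 0.0455
```

```bash
python3 -m jog '[[0,0,-0.1,0,0,0,0],[0,0,-0.1,0,0,0,0],[0,0,-0.1,0,0,0,0],[0,0,-0.1,0,0,0,0],[0,0,-3,0,0,0,0],[0,0,-7,0,0,0,0],[0,0,-11,0,0,0,0],[0,0,-14,0,0,0,0]]'; python3 -m jog '[[0.8,3,0,0,0,0,0],[1.6,6.5,0,0,0,0,0],[2.5,10,0,0,0,0,0],[3.4,13.5,0,0,0,0,0],[4.3,17,0,0,0,0,0],[5.2,20.5,0,0,0,0,0],[6,23,0,0,0,0,0],[6,24,0,0,0,0,0]]'; python3 -m jog '[[0,0,0,0,0,0,0],[0,0,0,0,0,0,0],[0,0,0,0,0,0,0]]'
python3 - <<'E'
from h import *
T=get_image('top');S=get_image('scene')
a=T[130:270,280:500,::-1].repeat(3,0).repeat(3,1)
cv2.imwrite('pics/t7.png',a)
cv2.imwrite('pics/s7.png',S[120:320,180:440,::-1].repeat(3,0).repeat(3,1))
ct=calibration('top')
for n,a,b in(('red',172,5),('blue',105,125),('green',50,85),('orange',5,20)):
    for k in blobs(T,a,b,120)[:4]:
        p=cen(k);print(n,np.round(p,1),cv2.contourArea(k),cv2.boundingRect(k),onz(ct,p,.127).round(4))
E
```

```text
t: 40.55
tool_pos: [0.5355, -0.0205, 0.2214]
tool_rot: [-0.221, 3.13, -0.0]
contact_force: [0.9, 0.4, 0.9]
opening: 0.0854
t: 41.22
tool_pos: [0.4405, 0.2111, 0.2207]
tool_rot: [-0.226, 3.131, 0.001]
contact_force: [0.4, -0.3, -0.2]
opening: 0.0852
t: 41.47
tool_pos: [0.441, 0.2103, 0.2205]
tool_rot: [-0.225, 3.131, -0.0]
contact_force: [-1.6, 0.4, 0.5]
opening: 0.0854
red [144.5 310.4] 8475.5 (83, 228, 132, 172) [0.3367 0.3661]
red [ 82.2 330.7] 1906.0 (64, 257, 41, 143) [0.2985 0.4902]
red [377.  176.5] 266.0 (368, 167, 19, 20) [ 0.5945 -0.0982]
red [367.4 187.8] 248.5 (357, 170, 30, 28) [ 0.5721 -0.0785]
blue [309.8 165.2] 253.5 (301, 156, 19, 20) [0.62   0.0357]
blue [315.3 179.9] 186.5 (299, 164, 29, 25) [0.5899 0.0249]
green [338.2 210.6] 591.0 (324, 197, 29, 28) [ 0.5276 -0.0197]
orange [185.4 112.2] 1167.0 (166, 93, 40, 39) [0.7352 0.2895]
orange [302.8 261.9] 853.5 (282, 250, 42, 25) [0.4274 0.0518]
orange [463.7 231.7] 839.5 (447, 215, 34, 34) [ 0.482  -0.2647]
orange [417.8 163.7] 133.5 (411, 157, 14, 14) [ 0.6185 -0.1799]
```

View pics/t7.png

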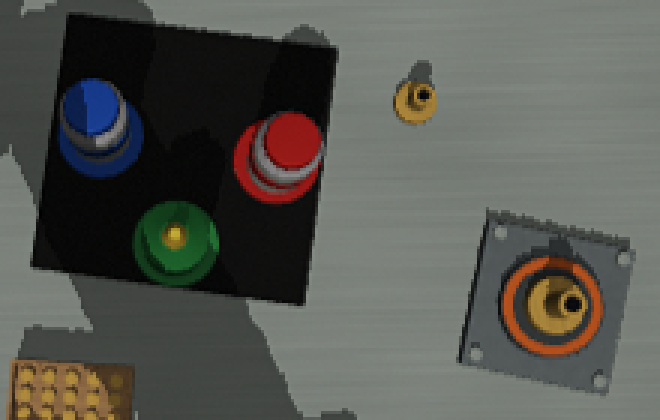

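View pics/s7.png

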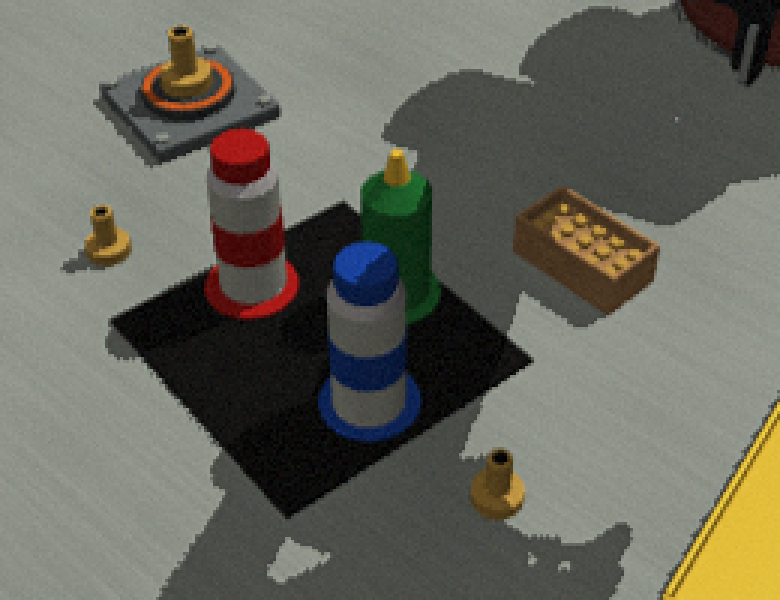

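Everything stands upright. The caps are at (377,176.5) and (310,165), the nozzle is at about (338,208), and the die foot is at about (466,232) against the ring centre (464,232). Each is within about 5 mm of its target. Handing in.

```bash
python3 -c "
from station import *
print(finish_job())"
```

```text
the job is handed in; nothing more can be done
None
```

I moved the green bottle, blue can and red can standing into the tray. Then I set the brass die on the holder's disc, and afterwards put red, blue and green back on their own pads. The job was handed in at about 41.6 s; `finish_job` gave no verdict.

- **Cans and bottle:** in the last top and scene pictures all three stand upright. The red and blue caps measured about 2–3 mm from their pad centres, and the green nozzle about 2 mm.
- **Die:** it stands upright about 4–5 mm from the ring centre, estimated by eye from the picture. The limit is 12 mm.
- **Eyelet box and robot:** the box is at the same pixels as at the start. The gripper was clear of everything, open at 0.22 m height.

**Deviations:**
- The first grasp pushed the bottle about 7 mm on its pad, because I measured the arm's pose before it had settled.
- The bottle shifted up to about 8 mm when I released it in the tray. I measured it again and regrasped it centred.
- Wrist and top camera positions disagreed by 2–3 mm. I used values between the two.

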